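Roll the press roller up the loading ramp into its saddle

ROBOT

A 6-joint arm with a two-finger parallel gripper is mounted at the origin on the work surface. World frame = base frame: x ahead of the robot, y to its left, z up, the work surface at z = 0. Lengths are in mm, angles in rad, forces in N, time in s.
With the tool pointing down it reaches from about 350 to 975 mm from the base axis. Payload 7.1 kg.
Tool frame: the origin (TCP) lies at the very end of the fingers, on their centre line; the grasp point (between the pads) lies 19 mm behind it; y points along the fingers, x is the direction in which the jaws open and shut, and the axes are right-handed (so a half turn about y gives the same grasp; the last joint's range is limited). The gripper opens to 88 mm and grips with 3 to 60 N. Pads are 20 mm wide; open, the fingers measure 115 mm over their backs; the gripper's body (75 mm by 178 mm) begins 61 mm behind the grasp point.
Start: joints at [-1.306, 0.423, 1.63, -0, 1.089, -0.019], TCP at [175.022, -599.977, 222.675] pointing down, gripper open.
Joint ranges: [-3, 3], [-0.9, 2.11], [0.09, 2.58], [-1.31, 4.45], [0.11, 2.69], [-2.54, 2.54]. Speed limits (rad/s): [2.39, 2.39, 3.01, 3.14, 3.14, 3.14].

INTERFACE

Orientations are given as a rotation vector (axis times angle).
In Python, from workcell import ctrl gives the robot as it stands. The module is installed in compiled form; this text tells all that it offers.
- The arm moves only by the tool jog_arm, never from a script. Its argument "steps" is a list of rows, each an object with "turn": the turn, a rotation vector about the world's x, y, z scaled (see below), a list of three; "dp": the shift along the world's x, y, z scaled (see below), a list of three; "claw": the opening, from 0 (shut) to 1 (fully open). In form: [{"turn": [wx, wy, wz], "dp": [x, y, z], "claw": claw}, ...]. A call has 1 to 12 rows; each row is the pose to reach, as a shift and turn from the pose measured when the call began, turning the shorter way round; what a row does not reach only later rows make up. The controller multiplies each number of a shift by 80 mm and each number of a turn by pi rad. A row lasts 1/12 s, in which the tool goes at most 41.7 mm and 7.16 degrees, less where a joint would pass 70% of its speed; a pose out of reach is approached as far as the arm can. A call with a number of a shift or a turn outside -1 to 1 is refused whole. A call with a gripper value outside its range is refused whole. The fingers move at their own pace and stop on an object; the grip force is fixed at half the most. Time passes only in rows, so rows that repeat a pose let the fingers close. It gives the time, the measured TCP pose, the force and the opening at its end, in the units of the state.
- ctrl.get_obs(): the state, without advancing time (a new reading comes with each control period).
- ctrl.get_image(name): name is "scene" or "top"; returns a dict with "img" (420x560x3 uint8, red, green, blue), "range_z" (420x560 float32, mm along the optical axis (not along the pixel's ray), 0 where there is no reading), "fovy" (degrees; the focal length in pixels is half the picture's height over the tangent of half this angle, whatever the lens; pixels are square), "cx", "cy" (the principal point, pixels), "camera_from_world" (4x4, takes a point from world to camera coordinates). Camera axes: x right, y down, z forward; pixel columns grow to the right and rows downward; lengths in mm; the calibration is good to about 2 mm. A picture is of the moment at which its call begins.
- ctrl.close_job(): hands the job in, once; it reports no verdict.
The state is a dict: "t": time; "qpos": joint angles; "qvel": joint speeds; "joint_torque": joint torques, N m; "ee_pos": TCP position; "orientation": TCP orientation; "ft_force": force on the tool from outside, world axes, zero at the start; "moment": the same for the moment, N m; "width": finger opening in mm.
Only numpy, scipy, OpenCV 4.12 (cv2) and the standard library are available. Lean on these libraries where they do the work, as an engineer would, in place of code of your own. Each camera call takes 0.05 s, during which the arm holds its last target.

TASK

Push the green press roller up the loading ramp with your fingertips, slowly and without letting it roll back, until it drops over the crest into the saddle against the red stop, then move away from it. Keep your fingers behind it all the way up: do not flick it, grip it or lift it. Leave everything else on the table where it is.

Things in the scene. Friction and masses are not known exactly. Their poses are not given: they have to be found in the camera images.
- ramp: Fixed wooden loading ramp, 317 mm long, 146 mm wide. Origin on its centre line at table height; +x points uphill to the red stop, +y across, z up. Along x: back lip from -173 to -165 mm (top 18 mm high), level landing to -70 (12 mm high), slope of about 8 degrees to +80. Side guides, inner faces at y = +-63 mm, 10 mm thick, rise 12 mm above landing and slope.
- foot (a point): Foot of the slope: where the level plywood landing ends and the plywood slope begins, on the centre line, on the surface (12 mm above the table). 70 mm downhill of the ramp's origin.
- crest (a point): Top of the slope: sharp edge on the centre line, on the surface (34 mm above the table), 80 mm uphill of the ramp's origin. Beyond it the surface drops 7 mm into the level aluminium saddle, 48 mm long, which ends at the red stop plate (16 mm thick, top 62 mm above the table). Saddle sides are 46 mm above the table.
- seat (a point): Where the roller's centre lies when it is seated in the saddle against the red stop: about 99 mm uphill of the ramp's origin, 55 mm above the table. The roller stays there by itself.
- roller: Loose press roller, about 0.5 kg, rolls freely: smooth green sleeve 56 mm in diameter, 100 mm long, on a 24 mm steel shaft standing out 10 mm at each end (120 mm over all). Origin at its very centre; y is its axle; x and z turn as it rolls. Starts on the level landing, axle across the ramp, centre 40 mm above the table. On the slope it rolls back if nothing is behind it.
- spare: Bystander: small dark spare roller standing on end beside the ramp, 44 mm in diameter, 90 mm tall. Origin at the centre of its underside.
- glue: Bystander: white glue bottle with a red cap beside the ramp, 36 mm in diameter, 95 mm tall. Origin at the centre of its underside.
- jar: Bystander: clear paint jar with a blue cap beside the ramp, 52 mm in diameter, 60 mm tall. Origin at the centre of its underside.
- tin: Bystander: round yellow tin of pins lying flat on the robot's side of the ramp, 84 mm in diameter, 22 mm tall. Origin at the centre of its underside.
- fruit0: Bystander: yellow-orange papier-mache fruit, 62 mm in diameter, about 60 mm tall, on the table to the robot's left. Origin at the centre of its underside.
- fruit1: Bystander: a second, like fruit0.
- phone: Bystander: black phone lying flat to the robot's right, 150 x 74 x 9 mm. Origin at the centre of its underside.
Not all that is in view belongs to the job. What is shaped like the roller but orange or yellow is not meant.

How it is judged (in metres and radians):
On the way, in this order (a step that is already met when the one before it is completed fails the run):
1. the roller is on the lower half of the slope with the fingers pushing on it (x of roller in the frame of ramp between -0.06 and 0.005 m and contact force between the fingers and roller above 0.1 N), for 0.1 s.
2. the roller is on the upper half of the slope with the fingers pushing on it (x of roller in the frame of ramp between 0.005 and 0.075 m and contact force between the fingers and roller above 0.1 N), for 0.1 s.
3. the roller lies in the saddle against the stop (x of roller in the frame of ramp between 0.094 and 0.105 m and z of roller in the frame of ramp between 0.05 and 0.0595 m and angle between the y axis of roller and the y axis of ramp, either way round below 0.1 rad), for 0.2 s.
At the end, for the whole second after the job is handed in: The roller lies at rest in the saddle: its centre 94 to 105 mm up-ramp of the ramp's origin and 50 to 59.5 mm high, its axle square across the ramp within 0.1 rad; no bystander is more than 20 mm from where it started (all of step 3 and linear speed of roller below 0.02 m/s and distance of each of spare, glue, jar, tin, fruit0, fruit1, phone from where it was at the start of the episode below 0.02 m); the robot touches nothing.
It fails at once if the roller rolls free on the slope (untouched by the fingers and faster than 0.15 m/s): rolled back or flicked up (x of roller in the frame of ramp between -0.068 and 0.074 m and contact force between the fingers and roller below 0.01 N and linear speed of roller above 0.15 m/s).
It fails at once if the roller is gripped (taken between the fingers) (distance between the grasp point and roller below 0.025 m).
It fails at once if the roller is lifted off the ramp (z of roller in the frame of ramp above 0.076 m or (x of roller in the frame of ramp below 0 m and z of roller in the frame of ramp above 0.066 m) or (x of roller in the frame of ramp below -0.07 m and z of roller in the frame of ramp above 0.054 m)).
It fails at once if the roller leaves the ramp (z of roller in the frame of ramp below 0.034 m or y of roller in the frame of ramp above 0.02 m or y of roller in the frame of ramp below -0.02 m or x of roller in the frame of ramp below -0.165 m).
It fails at once if a bystander is knocked or moved by more than 20 mm (distance of any of spare, glue, jar, tin, fruit0, fruit1, phone from where it was at the start of the episode above 0.02 m).
It also fails if it takes over 43 s, if anything falls off the work surface, if the arm or the gripper's body presses on something with over 40 N, if the wrist force passes 120 N, or if a joint passes its speed limit or range.

## Working session

There is one attempt and no reset: what is moved stays moved. The work goes in short steps, Python scripts to look and compute and a tool call to move; the robot and the scene stay as the last step left them, time stands still between calls to the robot, and variables do not carry over. Pictures are saved under pics/ and viewed, and the job is handed in when it is done.

Besides the shell and the picture viewer there is one more tool, called after "Request:" as name([rows], argument=value, ...), one row to a line, values as JSON. jog_arm: Moves the arm, as the interface text tells. Its arguments: {"type":"object","properties":{"steps":{"type":"array","items":{"type":"object","properties":{"turn":{"type":"array","items":{"type":"number"}},"dp":{"type":"array","items":{"type":"number"}},"claw":{"type":"number"}}}}},"required":["steps"]}

```bash
mkdir -p pics
cat > h.py <<'E'
import numpy as np, cv2
from workcell import ctrl
def grab(n):
    d=ctrl.get_image(n); np.savez('%s.npz'%n,**d); return d
def load(n): return dict(np.load('%s.npz'%n))
def f(d): return d['img'].shape[0]/2/np.tan(np.radians(float(d['fovy']))/2)
def world(d,u,v,z=None):
    u=np.asarray(u,float);v=np.asarray(v,float)
    T=np.linalg.inv(d['camera_from_world']);F=f(d)
    r=np.stack([(u-d['cx'])/F,(v-d['cy'])/F,np.ones_like(u)],-1)
    if z is None:
        zz=d['range_z'][np.round(v).astype(int),np.round(u).astype(int)]
        p=r*zz[...,None]; return p@T[:3,:3].T+T[:3,3]
    w=r@T[:3,:3].T; o=T[:3,3]
    return o+w*((z-o[2])/w[...,2])[...,None]
E
python3 - <<'E'
from h import *
for n in('scene','top'):
    d=grab(n); cv2.imwrite('pics/%s0.png'%n,cv2.resize(d['img'][:,:,::-1],(800,600)))
    print(n,d['fovy'],d['cx'],d['cy'],np.linalg.inv(d['camera_from_world'])[:3].round(2), (d['range_z']>0).mean())
print(ctrl.get_obs())
E
```

```text
scene 54.202329861250625 280.08559430070056 212.42527958442025 [[-8.60000e-01  3.00000e-01 -4.10000e-01  1.00768e+03]
 [ 5.10000e-01  5.10000e-01 -6.90000e-01  8.02710e+02]
 [ 0.00000e+00 -8.10000e-01 -5.90000e-01  7.70280e+02]] 0.9957695578231293
top 47.8384442286189 283.8923045256367 215.66838520064698 [[ 3.00000e-02 -9.90000e-01  1.50000e-01  3.41830e+02]
 [-1.00000e+00 -3.00000e-02  2.00000e-02  1.13700e+01]
 [-1.00000e-02 -1.50000e-01 -9.90000e-01  1.23297e+03]] 0.9961224489795918
{'t': 0.1, 'qpos': array([-1.30600461e+00,  4.23753441e-01,  1.63058709e+00,  7.47955156e-06,
        1.08857825e+00, -1.90039614e-02]), 'qvel': array([-0.00129141, -0.0033175 , -0.00130652, -0.00096324, -0.00028184,
        0.00071582]), 'joint_torque': array([-7.04712274e-04, -5.45612240e+01, -2.74324715e+01,  6.44368306e-02,
        1.87821494e-02, -3.40211375e-05]), 'ee_pos': array([ 174.89884927, -599.5265782 ,  221.99668459]), 'orientation': array([-1.32934204,  0.99838608, -0.99665453]), 'ft_force': array([-0.67513294,  0.1829399 , -0.0446994 ]), 'moment': array([0.02000617, 0.0271132 , 0.02790809]), 'width': 87.59361946881391}
```

View pics/scene0.png

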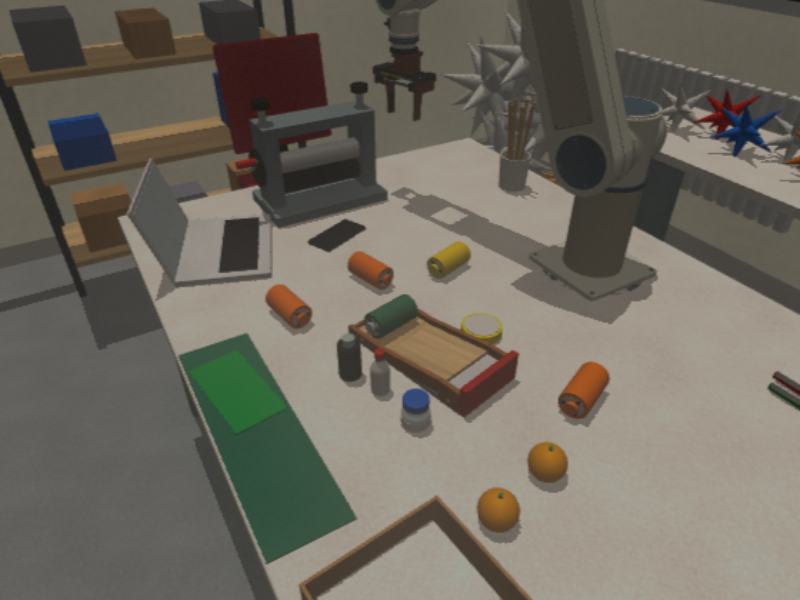

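View pics/top0.png

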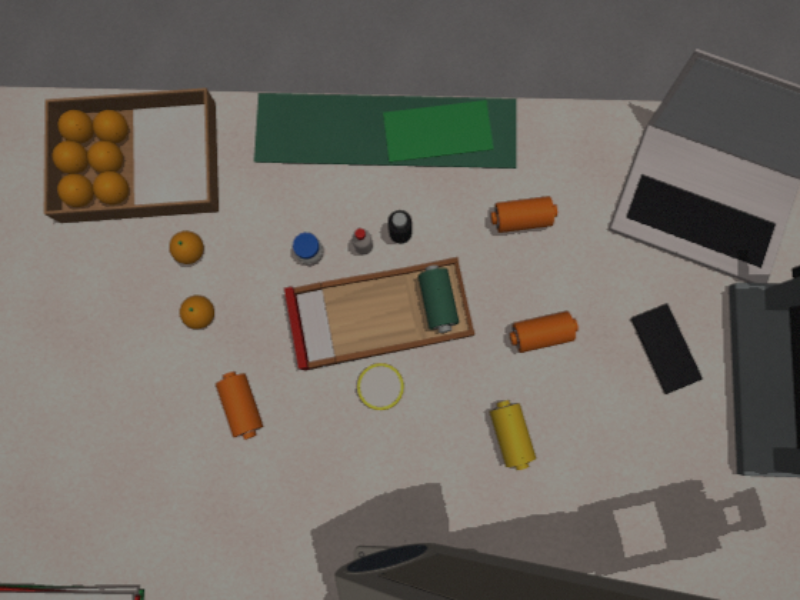

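Both views agree. In the 800x600 top view the green roller lies on the landing at (437,298), with the red stop at (297,328). Lookalikes are three orange rollers at (525,214), (545,331) and (240,405), a yellow one at (513,435), and the flat green mat and sheet at (385,130). The dark green one on the ramp is the one I want. Next I'll crop to check it and measure.

Run:
```python
from h import *
d=load('top'); im=d['img']
hsv=cv2.cvtColor(im,cv2.COLOR_RGB2HSV)
V,U=np.mgrid[0:420,0:560]; P=world(d,U,V)
roi=np.zeros((420,560),bool); roi[170:270,190:345]=1
red=roi&((hsv[...,0]<8)|(hsv[...,0]>172))&(hsv[...,1]>150)&(hsv[...,2]>60)
rt=red&(abs(P[...,2]-62)<5)
gr=roi&(hsv[...,0]>60)&(hsv[...,0]<100)&(hsv[...,1]>80)
print('red',red.sum(),rt.sum(),'green',gr.sum())
# stop top
v,u=np.nonzero(red); q=world(d,u,v,62.)[:,:2].astype(np.float32)
v2,u2=np.nonzero(rt); q=world(d,u2,v2,62.)[:,:2].astype(np.float32)
print('stop rect',cv2.minAreaRect(q), 'z',np.median(P[rt][:,2]))
v,u=np.nonzero(gr); g=P[gr]; print('green z max',np.percentile(g[:,2],[5,50,95,99]))
q=world(d,u,v,45.)[:,:2].astype(np.float32); print('green rect', cv2.minAreaRect(q))
# ramp outline: everything above 8mm in roi connected to stop
m=(roi&(P[...,2]>10)&(P[...,2]<90)).astype(np.uint8)
n,l,s,c=cv2.connectedComponentsWithStats(m)
k=l[rt][0]; print(s[k]); mm=l==k
print('ramp rect (own z)',cv2.minAreaRect(P[mm][:,:2].astype(np.float32)))
c0=im[165:275,185:350,::-1]
cv2.imwrite('pics/crop.png',cv2.resize(c0,None,fx=4.8,fy=4.8,interpolation=cv2.INTER_CUBIC))
```

```text
red 364 317 green 774
stop rect ((481.1463928222656, 221.57528686523438), (143.66212463378906, 14.679965019226074), 13.300312995910645) z 62.61835242518191
green z max [53.74485623 65.02248937 70.74704209 73.04925185]
green rect ((542.9946899414062, -26.7071533203125), (102.6003189086914, 51.25322341918945), 13.41806411743164)
[ 198  180  134   79 7016]
ramp rect (own z) ((516.2506103515625, 77.1495132446289), (148.33328247070312, 317.92535400390625), 13.264612197875977)
```

View pics/crop.png

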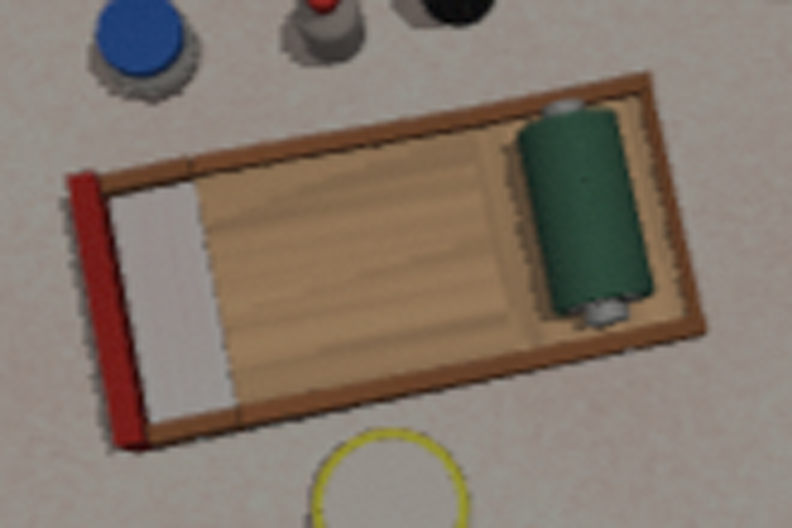

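The crop shows the dark green roller with its steel shaft ends lying on the plywood landing, next to the back lip and at the opposite end from the red stop. That confirms the choice. Next: ramp frame, roller pose, tool axes and what stands along the approach path.

```bash
cat >> h.py <<'E'
from scipy.spatial.transform import Rotation as R
A=np.radians(13.3); UX=np.array([-np.sin(A),np.cos(A)]); UY=np.array([-np.cos(A),-np.sin(A)]); O=np.array([512.7,90.2])
def toramp(p): p=np.asarray(p,float)[...,:2]-O; return np.stack([p@UX,p@UY],-1)
def tow(x,y): return O+x*UX+y*UY
def roller(d):
    hsv=cv2.cvtColor(d['img'],cv2.COLOR_RGB2HSV)
    V,U=np.mgrid[0:420,0:560]; P=world(d,U,V); r=toramp(P)
    g=(hsv[...,0]>60)&(hsv[...,0]<100)&(hsv[...,1]>60)&(abs(r[...,1])<65)&(r[...,0]>-175)&(r[...,0]<145)&(P[...,2]>30)&(P[...,2]<100)
    q=np.c_[r[g],P[g][:,2]]
    from scipy.optimize import least_squares
    s=least_squares(lambda a:np.hypot(q[:,0]-a[0]-a[2]*q[:,1],q[:,2]-a[1])-28,[np.median(q[:,0]),q[:,2].max()-28,0],loss='soft_l1')
    y=np.percentile(q[:,1],[2,98])
    return s.x,y,len(q)
def tool():
    o=ctrl.get_obs(); p=o['ee_pos']; M=R.from_rotvec(o['orientation']).as_matrix()
    tgt=np.c_[[UY[0],UY[1],0],[0,0,-1],np.cross([*UY,0],[0,0,-1])]
    t2=tgt*np.array([-1,1,-1])
    tv=[R.from_matrix(t@M.T).as_rotvec()/np.pi for t in (tgt,t2)]
    tv=min(tv,key=np.linalg.norm)
    print('t',round(o['t'],2),'p',p.round(1),'ramp',toramp(p).round(1),'turn to go',tv.round(4),'F',o['ft_force'].round(2),'w',round(o['width'],1)); return o
E
python3 - <<'E'
from h import *
o=tool(); print(R.from_rotvec(o['orientation']).as_matrix().round(3))
for n in ('top','scene'): print(n,roller(load(n)))
print('goal',tow(-170,0))
S=np.array([175,-600]);G=tow(-170,0);
for n in('top','scene'):
    d=load(n);V,U=np.mgrid[0:420,0:560];P=world(d,U,V).reshape(-1,3);P=P[d['range_z'].ravel()>0]
    for k in range(9):
        c=S+(G-S)*k/8; m=(np.hypot(*(P[:,:2]-c).T)<120)&(P[:,2]<600); print(n,c.round(),m.sum(),P[m][:,2].max().round() if m.any() else None)
E
```

```text
t 0.1 p [ 174.9 -599.5  222. ] ramp [-593.5  487.4] turn to go [-2.000e-04 -4.000e-04  4.836e-01] F [-0.68  0.18 -0.04] w 87.6
[[ 0.28  -0.     0.96 ]
 [-0.96   0.001  0.28 ]
 [-0.001 -1.     0.   ]]
top (array([-1.19941941e+02,  4.04651918e+01,  2.62076586e-03]), array([-47.4014762 ,  46.67790649]), 786)
scene (array([-1.17433941e+02,  3.95647569e+01,  7.09478888e-03]), array([-49.27516804,  40.7463558 ]), 178)
goal [551.80845532 -75.24040837]
top [ 175. -600.] 6341 118.0
top [ 222. -534.] 7707 118.0
top [ 269. -469.] 7444 38.0
top [ 316. -403.] 7082 16.0
top [ 363. -338.] 6970 17.0
top [ 411. -272.] 6744 63.0
top [ 458. -206.] 6624 63.0
top [ 505. -141.] 6635 75.0
top [552. -75.] 6428 75.0
scene [ 175. -600.] 3394 528.0
scene [ 222. -534.] 3682 528.0
scene [ 269. -469.] 1829 528.0
scene [ 316. -403.] 1509 12.0
scene [ 363. -338.] 1587 12.0
scene [ 411. -272.] 1640 59.0
scene [ 458. -206.] 2170 59.0
scene [ 505. -141.] 2166 71.0
scene [552. -75.] 2805 71.0
```

Request:
jog_arm([
  {"dp": [0.2, 0.3, 0], "turn": [0, 0, 0.02], "claw": 0.68},
  {"dp": [0.4, 0.6, 0], "turn": [0, 0, 0.045], "claw": 0.68},
  {"dp": [0.67, 0.95, 0], "turn": [0, 0, 0.07], "claw": 0.68},
  {"dp": [0.67, 0.95, 0], "turn": [0, 0, 0.07], "claw": 0.68},
])

```text
t: 0.43
ee_pos: [230.4, -519.0, 221.2]
orientation: [-1.404, 0.828, -0.823]
ft_force: [0.4, 0.8, 0.0]
width: 64.3
```

Request:
jog_arm([
  {"dp": [0.2, 0.3, 0], "turn": [0, 0, 0.02], "claw": 0.68},
  {"dp": [0.4, 0.6, 0], "turn": [0, 0, 0.045], "claw": 0.68},
  {"dp": [0.67, 0.95, 0], "turn": [0, 0, 0.07], "claw": 0.68},
  {"dp": [0.67, 0.95, 0], "turn": [0, 0, 0.07], "claw": 0.68},
])

```text
t: 0.77
ee_pos: [285.7, -439.2, 220.8]
orientation: [-1.464, 0.656, -0.648]
ft_force: [0.4, 0.9, 0.4]
width: 59.5
```

Request:
jog_arm([
  {"dp": [0.2, 0.3, 0], "turn": [0, 0, 0.02], "claw": 0.68},
  {"dp": [0.4, 0.6, 0], "turn": [0, 0, 0.045], "claw": 0.68},
  {"dp": [0.67, 0.95, 0], "turn": [0, 0, 0.07], "claw": 0.68},
  {"dp": [0.67, 0.95, 0], "turn": [0, 0, 0.07], "claw": 0.68},
])

```text
t: 1.1
ee_pos: [341.1, -360.2, 220.6]
orientation: [-1.51, 0.482, -0.473]
ft_force: [-0.3, -0.7, -0.1]
width: 60.4
```

Request:
jog_arm([
  {"dp": [0.2, 0.3, 0], "turn": [0, 0, 0.02], "claw": 0.68},
  {"dp": [0.4, 0.6, 0], "turn": [0, 0, 0.045], "claw": 0.68},
  {"dp": [0.67, 0.95, 0], "turn": [0, 0, 0.07], "claw": 0.68},
  {"dp": [0.67, 0.95, 0], "turn": [0, 0, 0.07], "claw": 0.68},
])

```text
t: 1.43
ee_pos: [396.8, -281.7, 220.6]
orientation: [-1.542, 0.307, -0.297]
ft_force: [0.1, 0.6, 0.4]
width: 59.8
```

Request:
jog_arm([
  {"dp": [0.2, 0.3, 0], "turn": [0, 0, 0.02], "claw": 0.68},
  {"dp": [0.4, 0.6, 0], "turn": [0, 0, 0.045], "claw": 0.68},
  {"dp": [0.67, 0.95, 0], "turn": [0, 0, 0.07], "claw": 0.68},
  {"dp": [0.67, 0.95, 0], "turn": [0, 0, 0.07], "claw": 0.68},
])

```text
t: 1.77
ee_pos: [452.9, -203.8, 220.7]
orientation: [-1.56, 0.131, -0.122]
ft_force: [-0.4, -0.0, 0.3]
width: 59.9
```

Run:
```python
from h import *
o=tool(); print(o['qpos'].round(2)); print('goal',tow(-171,0),(np.r_[tow(-171,0),100]-o['ee_pos'])/80)
```

```text
t 1.77 p [ 452.9 -203.8  220.7] ramp [-272.3  125.8] turn to go [-0.002  -0.0021  0.1252] F [-0.44 -0.03  0.29] w 59.9
[-0.45  0.24  1.91  0.01  1.   -0.29]
goal [552.03850506 -76.21358724] [ 1.23951412  1.59462433 -1.5085769 ]
```

Request:
jog_arm([
  {"dp": [0.2, 0.25, 0], "turn": [0, 0, 0.02], "claw": 0.68},
  {"dp": [0.4, 0.5, -0.1], "turn": [0, 0, 0.045], "claw": 0.68},
  {"dp": [0.62, 0.8, -0.2], "turn": [-0.002, -0.002, 0.07], "claw": 0.68},
  {"dp": [0.62, 0.8, -0.2], "turn": [-0.002, -0.002, 0.07], "claw": 0.68},
])

```text
t: 2.1
ee_pos: [503.9, -138.4, 203.5]
orientation: [-1.569, -0.049, 0.048]
ft_force: [-0.3, 0.7, -0.2]
width: 59.4
```

Request:
jog_arm([
  {"dp": [0.2, 0.25, -0.1], "turn": [0, 0, 0.02], "claw": 0.68},
  {"dp": [0.4, 0.5, -0.3], "turn": [0, 0, 0.04], "claw": 0.68},
  {"dp": [0.62, 0.79, -0.5], "turn": [0, 0, 0.055], "claw": 0.68},
  {"dp": [0.62, 0.79, -0.5], "turn": [0, 0, 0.055], "claw": 0.68},
  {"dp": [0.62, 0.79, -0.5], "turn": [0, 0, 0.055], "claw": 0.68},
])

```text
t: 2.52
ee_pos: [553.1, -75.9, 162.5]
orientation: [-1.562, -0.181, 0.185]
ft_force: [-0.6, 0.6, -0.2]
width: 59.7
```

Run:
```python
from h import *
o=tool(); print('goal',(np.r_[tow(-171,0),100]-o['ee_pos'])/80)
d=grab('top'); print(roller(d)); cv2.imwrite('pics/top1.png',cv2.resize(d['img'][120:330,150:430,::-1],(800,600)))
d=grab('scene'); print(roller(d)); cv2.imwrite('pics/scene1.png',cv2.resize(d['img'][120:330,150:430,::-1],(800,600)))
```

```text
t 2.52 p [553.1 -75.9 162.5] ramp [-170.9   -1.1] turn to go [-0.0003 -0.0008 -0.0003] F [-0.63  0.58 -0.21] w 59.7
goal [-0.01336997 -0.00444637 -0.78125741]
(array([-1.21056806e+02,  4.18403752e+01,  8.98202859e-03]), array([-48.74060726,   2.91842528]), 135)
  return _methods._mean(a, axis=axis, dtype=dtype,
  ret = ret.dtype.type(ret / rcount)
Traceback (most recent call last):
  File "h.py", line 26, in roller
    s=least_squares(lambda a:np.hypot(q[:,0]-a[0]-a[2]*q[:,1],q[:,2]-a[1])-28,[np.median(q[:,0]),q[:,2].max()-28,0],loss='soft_l1')
                                                                                                 ~~~~~~~~~~^^
ValueError: zero-size array to reduction operation maximum which has no identity
```

View pics/top1.png

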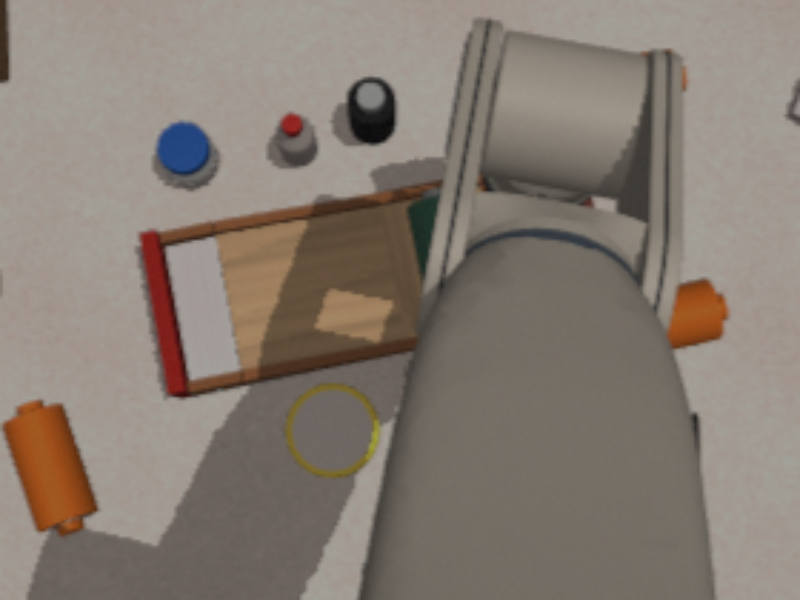

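Request:
jog_arm([
  {"dp": [-0.01, 0, -0.2], "turn": [0, 0, 0], "claw": 0.68},
  {"dp": [-0.01, 0, -0.4], "turn": [0, 0, 0], "claw": 0.68},
  {"dp": [-0.01, 0, -0.6], "turn": [0, 0, 0], "claw": 0.68},
  {"dp": [-0.01, 0, -0.8], "turn": [0, 0, 0], "claw": 0.68},
  {"dp": [-0.01, 0, -0.8], "turn": [0, 0, 0], "claw": 0.68},
])

```text
t: 3.03
ee_pos: [550.1, -78.0, 98.0]
orientation: [-1.562, -0.177, 0.183]
ft_force: [-0.9, -1.1, -0.7]
width: 59.8
```

Run:
```python
from h import *
o=tool()
d=grab('scene'); cv2.imwrite('pics/scene1.png',cv2.resize(d['img'][150:300,190:390,::-1],(800,600)))
```

```text
t 3.03 p [550.1 -78.   98. ] ramp [-172.3    2.3] turn to go [-0.0003 -0.0013  0.001 ] F [-0.86 -1.11 -0.66] w 59.8
```

View pics/scene1.png

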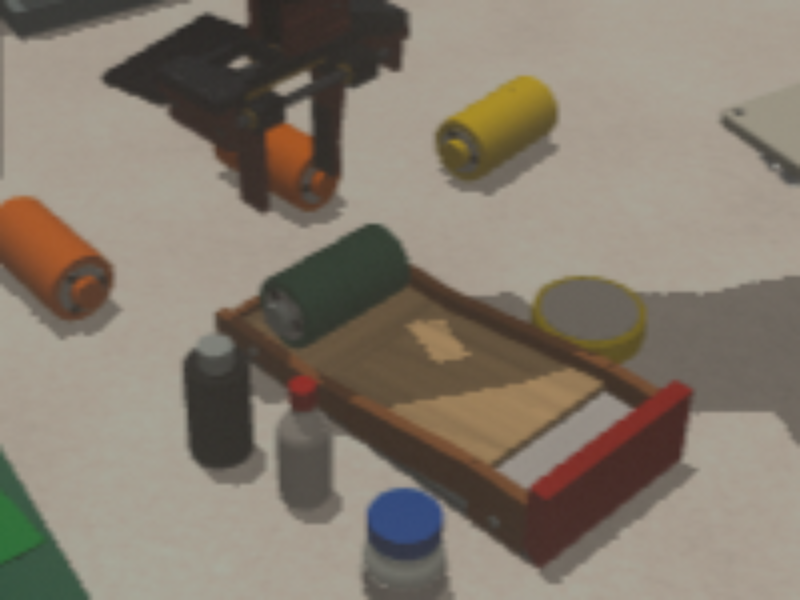

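The scene crop shows both fingertips, at about (255,205) and (325,175), behind the roller and clear of it. The roller is still on the landing at (335,285). Descending behind it.

Request:
jog_arm([
  {"dp": [0.03, 0.01, -0.15], "turn": [0, 0, 0], "claw": 0.68},
  {"dp": [0.03, 0.01, -0.3], "turn": [0, 0, 0], "claw": 0.68},
  {"dp": [0.03, 0.01, -0.45], "turn": [0, -0.001, 0], "claw": 0.68},
  {"dp": [0.03, 0.01, -0.6], "turn": [0, -0.001, 0], "claw": 0.68},
  {"dp": [0.03, 0.01, -0.7], "turn": [0, -0.001, 0], "claw": 0.68},
  {"dp": [0.03, 0.01, -0.8], "turn": [0, -0.001, 0], "claw": 0.68},
  {"dp": [0.03, 0.01, -0.8], "turn": [0, -0.001, 0], "claw": 0.68},
])

```text
t: 3.67
ee_pos: [552.4, -77.0, 33.6]
orientation: [-1.562, -0.179, 0.181]
ft_force: [-0.7, -0.3, -0.0]
width: 60.0
```

Run:
```python
from h import *
o=tool()
d=grab('scene'); cv2.imwrite('pics/scene2.png',cv2.resize(d['img'][150:300,190:390,::-1],(800,600)))
```

```text
t 3.67 p [552.4 -77.   33.6] ramp [-171.9   -0.2] turn to go [-0.0004 -0.0007  0.0009] F [-0.67 -0.3  -0.03] w 60.0
```

View pics/scene2.png

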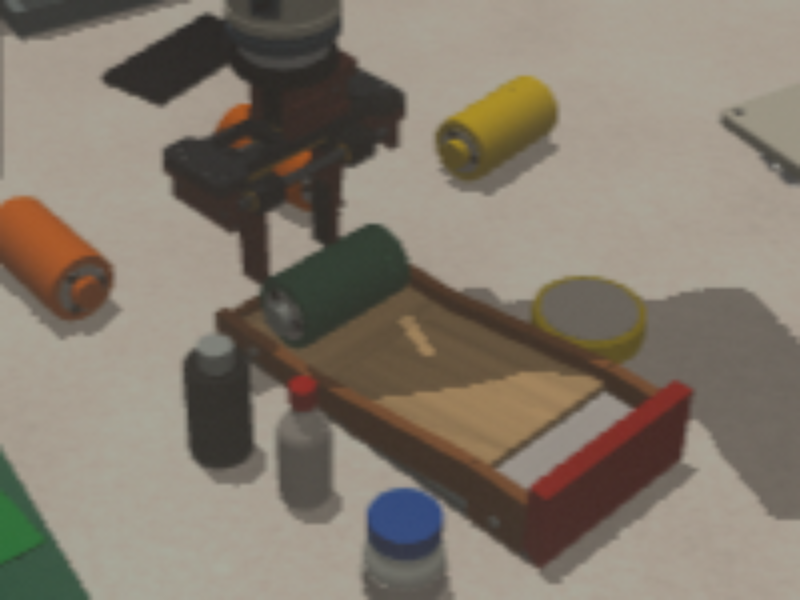

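Request:
jog_arm([
  {"dp": [-0.009, 0.037, 0], "turn": [0, 0, 0.001], "claw": 0.68},
  {"dp": [-0.017, 0.073, 0], "turn": [0, 0, 0.001], "claw": 0.68},
  {"dp": [-0.026, 0.11, 0], "turn": [0, 0, 0.001], "claw": 0.68},
  {"dp": [-0.035, 0.146, 0], "turn": [0, 0, 0.001], "claw": 0.68},
  {"dp": [-0.043, 0.182, 0], "turn": [0, 0, 0.001], "claw": 0.68},
  {"dp": [-0.052, 0.219, 0], "turn": [0, 0, 0.001], "claw": 0.68},
  {"dp": [-0.06, 0.255, 0], "turn": [0, 0, 0.001], "claw": 0.68},
  {"dp": [-0.069, 0.292, 0], "turn": [0, 0, 0.001], "claw": 0.68},
  {"dp": [-0.078, 0.328, 0], "turn": [0, 0, 0.001], "claw": 0.68},
  {"dp": [-0.086, 0.365, 0], "turn": [0, 0, 0.001], "claw": 0.68},
  {"dp": [-0.095, 0.4, 0], "turn": [0, 0, 0.001], "claw": 0.68},
  {"dp": [-0.1, 0.43, 0], "turn": [0, 0, 0.001], "claw": 0.68},
])

```text
t: 4.72
ee_pos: [544.6, -42.3, 34.3]
orientation: [-1.562, -0.181, 0.184]
ft_force: [0.1, -0.1, -0.6]
width: 59.7
```

Run:
```python
from h import *
o=tool()
d=grab('scene'); print(roller(d)); cv2.imwrite('pics/scene3.png',cv2.resize(d['img'][150:300,190:390,::-1],(800,600)))
d=grab('top'); print(roller(d))
```

```text
t 4.72 p [544.6 -42.3  34.3] ramp [-136.3   -0.6] turn to go [-0.0004 -0.0005 -0.0001] F [ 0.1  -0.09 -0.56] w 59.7
  return _methods._mean(a, axis=axis, dtype=dtype,
  ret = ret.dtype.type(ret / rcount)
Traceback (most recent call last):
  File "h.py", line 26, in roller
    s=least_squares(lambda a:np.hypot(q[:,0]-a[0]-a[2]*q[:,1],q[:,2]-a[1])-28,[np.median(q[:,0]),q[:,2].max()-28,0],loss='soft_l1')
                                                                                                 ~~~~~~~~~~^^
ValueError: zero-size array to reduction operation maximum which has no identity
```

```bash
python3 - <<'E'
from h import *
d=load('scene'); cv2.imwrite('pics/scene3.png',cv2.resize(d['img'][150:300,190:390,::-1],(800,600)))
hsv=cv2.cvtColor(d['img'],cv2.COLOR_RGB2HSV); print(hsv[215:222:2,272:280:3])
E
sed -i 's/(hsv\[...,1\]>60)/(hsv[...,1]>40)/; s/(hsv\[...,0\]>60)&(hsv\[...,0\]<100)/(hsv[...,0]>50)\&(hsv[...,0]<100)/' h.py; grep -n 'g=(hsv' h.py
python3 - <<'E'
from h import *
print(roller(load('scene')))
E
```

```text
[[[ 13 134  99]
  [ 16  82  65]
  [ 57  47  60]]

 [[ 19  79  77]
  [ 60  43  60]
  [ 60  48  64]]

 [[ 57  45  62]
  [ 60  43  65]
  [ 60  51  65]]

 [[ 60  48  64]
  [ 63  48  64]
  [ 60  49  63]]]
23:    g=(hsv[...,0]>50)&(hsv[...,0]<100)&(hsv[...,1]>40)&(abs(r[...,1])<65)&(r[...,0]>-175)&(r[...,0]<145)&(P[...,2]>30)&(P[...,2]<100)
(array([-9.46019911e+01,  3.96631431e+01, -3.37675384e-04]), array([-50.03122746,  40.8644544 ]), 403)
```

View pics/scene3.png

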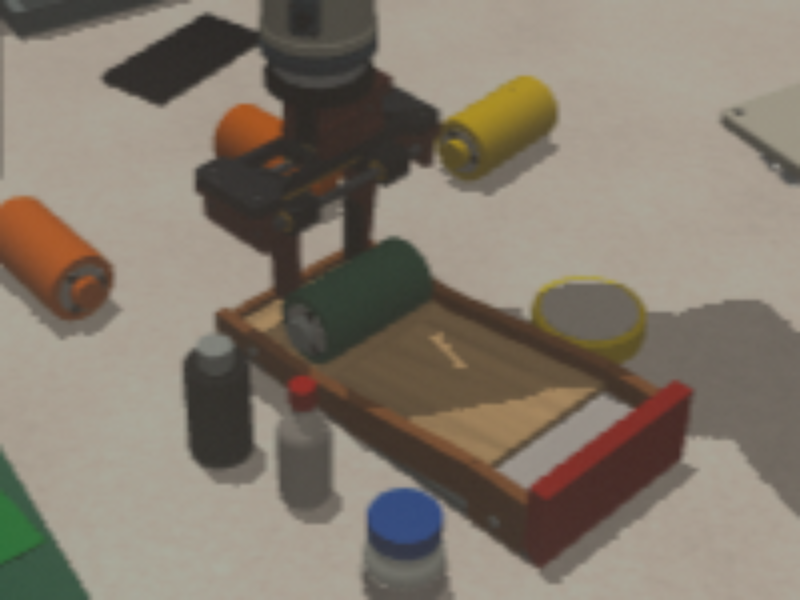

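The roller moved with the fingers and is still square, now near -96 mm. Next push.

Request:
jog_arm([
  {"dp": [-0.009, 0.037, 0], "turn": [0, 0, 0], "claw": 0.68},
  {"dp": [-0.017, 0.073, 0], "turn": [0, 0, 0], "claw": 0.68},
  {"dp": [-0.026, 0.11, 0], "turn": [0, 0, 0], "claw": 0.68},
  {"dp": [-0.035, 0.146, 0], "turn": [0, 0, 0], "claw": 0.68},
  {"dp": [-0.043, 0.182, 0], "turn": [0, 0, 0], "claw": 0.68},
  {"dp": [-0.052, 0.219, 0], "turn": [0, 0, 0], "claw": 0.68},
  {"dp": [-0.06, 0.255, 0.005], "turn": [0, 0, 0], "claw": 0.68},
  {"dp": [-0.069, 0.292, 0.01], "turn": [0, 0, 0], "claw": 0.68},
  {"dp": [-0.078, 0.328, 0.015], "turn": [0, 0, 0], "claw": 0.68},
  {"dp": [-0.086, 0.365, 0.02], "turn": [0, 0, 0], "claw": 0.68},
  {"dp": [-0.095, 0.4, 0.025], "turn": [0, 0, 0], "claw": 0.68},
  {"dp": [-0.103, 0.437, 0.03], "turn": [0, 0, 0], "claw": 0.68},
])

```text
t: 5.77
ee_pos: [536.7, -7.1, 37.0]
orientation: [-1.562, -0.182, 0.183]
ft_force: [1.2, -3.8, 2.6]
width: 59.2
```

Run:
```python
from h import *
o=tool(); print(roller(grab('scene')))
```

```text
t 5.77 p [536.7  -7.1  37. ] ramp [-100.2   -1. ] turn to go [-0.0003 -0.0002 -0.0002] F [ 1.17 -3.77  2.59] w 59.2
(array([-5.87161874e+01,  4.14674563e+01,  3.36412171e-03]), array([-50.53480336,  40.77124676]), 420)
```

Request:
jog_arm([
  {"dp": [-0.01, 0.037, 0.006], "turn": [0, 0, 0], "claw": 0.68},
  {"dp": [-0.019, 0.073, 0.012], "turn": [0, 0, 0], "claw": 0.68},
  {"dp": [-0.028, 0.11, 0.018], "turn": [0, 0, 0], "claw": 0.68},
  {"dp": [-0.037, 0.146, 0.024], "turn": [0, 0, 0], "claw": 0.68},
  {"dp": [-0.046, 0.182, 0.03], "turn": [0, 0, 0], "claw": 0.68},
  {"dp": [-0.055, 0.219, 0.036], "turn": [0, 0, 0], "claw": 0.68},
  {"dp": [-0.064, 0.255, 0.042], "turn": [0, 0, 0], "claw": 0.68},
  {"dp": [-0.073, 0.292, 0.048], "turn": [0, 0, 0], "claw": 0.68},
  {"dp": [-0.082, 0.328, 0.054], "turn": [0, 0, 0], "claw": 0.68},
  {"dp": [-0.091, 0.365, 0.06], "turn": [0, 0, 0], "claw": 0.68},
  {"dp": [-0.1, 0.4, 0.066], "turn": [0, 0, 0], "claw": 0.68},
  {"dp": [-0.109, 0.437, 0.072], "turn": [0, 0, 0], "claw": 0.68},
])

```text
t: 6.82
ee_pos: [527.5, 28.8, 42.7]
orientation: [-1.561, -0.182, 0.184]
ft_force: [1.3, -4.3, 2.0]
width: 59.4
```

Run:
```python
from h import *
o=tool(); d=grab('scene'); print(roller(d)); cv2.imwrite('pics/scene4.png',cv2.resize(d['img'][150:300,190:390,::-1],(800,600)))
```

```text
t 6.82 p [527.5  28.8  42.7] ramp [-63.2  -0.2] turn to go [-0.0005 -0.0005 -0.0001] F [ 1.31 -4.25  2.05] w 59.4
(array([-2.17703452e+01,  4.69028492e+01,  1.08421491e-03]), array([-50.58067391,  42.35874407]), 463)
```

View pics/scene4.png

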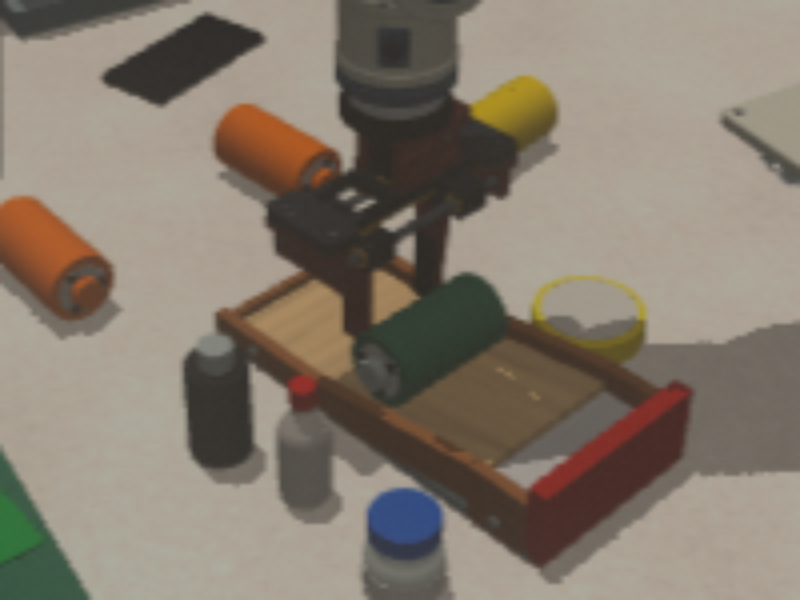

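The roller, at (430,340), is mid-slope. It is square, with both fingers behind it and the bystanders untouched. Continuing.

Request:
jog_arm([
  {"dp": [-0.009, 0.037, 0.006], "turn": [0, 0, 0], "claw": 0.68},
  {"dp": [-0.018, 0.073, 0.012], "turn": [0, 0, 0], "claw": 0.68},
  {"dp": [-0.027, 0.11, 0.018], "turn": [0, 0, 0], "claw": 0.68},
  {"dp": [-0.036, 0.146, 0.024], "turn": [0, 0, 0], "claw": 0.68},
  {"dp": [-0.044, 0.182, 0.03], "turn": [0, 0, 0], "claw": 0.68},
  {"dp": [-0.053, 0.219, 0.036], "turn": [0, 0, 0], "claw": 0.68},
  {"dp": [-0.061, 0.255, 0.042], "turn": [0, 0, 0], "claw": 0.68},
  {"dp": [-0.07, 0.292, 0.048], "turn": [0, 0, 0], "claw": 0.68},
  {"dp": [-0.079, 0.328, 0.054], "turn": [0, 0, 0], "claw": 0.68},
  {"dp": [-0.087, 0.365, 0.06], "turn": [0, 0, 0], "claw": 0.68},
  {"dp": [-0.096, 0.4, 0.066], "turn": [0, 0, 0], "claw": 0.68},
  {"dp": [-0.105, 0.437, 0.072], "turn": [0, 0, 0], "claw": 0.68},
])

```text
t: 7.87
ee_pos: [518.6, 64.5, 48.5]
orientation: [-1.561, -0.181, 0.184]
ft_force: [1.3, -4.0, 1.8]
width: 59.7
```

Run:
```python
from h import *
o=tool(); print(roller(grab('scene')))
```

```text
t 7.87 p [518.6  64.5  48.5] ramp [-26.3   0.1] turn to go [-0.0006 -0.0007 -0.0001] F [ 1.28 -3.98  1.81] w 59.7
(array([ 1.47731850e+01,  5.23372301e+01, -1.17999183e-03]), array([-50.81202456,  41.75386893]), 481)
```

Request:
jog_arm([
  {"dp": [-0.009, 0.037, 0.006], "turn": [0, 0, 0], "claw": 0.68},
  {"dp": [-0.018, 0.073, 0.012], "turn": [0, 0, 0], "claw": 0.68},
  {"dp": [-0.027, 0.11, 0.018], "turn": [0, 0, 0], "claw": 0.68},
  {"dp": [-0.036, 0.146, 0.024], "turn": [0, 0, 0], "claw": 0.68},
  {"dp": [-0.044, 0.182, 0.03], "turn": [0, 0, 0], "claw": 0.68},
  {"dp": [-0.053, 0.219, 0.036], "turn": [0, 0, 0], "claw": 0.68},
  {"dp": [-0.061, 0.255, 0.042], "turn": [0, 0, 0], "claw": 0.68},
  {"dp": [-0.07, 0.292, 0.048], "turn": [0, 0, 0], "claw": 0.68},
  {"dp": [-0.079, 0.328, 0.054], "turn": [0, 0, 0], "claw": 0.68},
  {"dp": [-0.087, 0.365, 0.06], "turn": [0, 0, 0], "claw": 0.68},
  {"dp": [-0.096, 0.4, 0.066], "turn": [0, 0, 0], "claw": 0.68},
  {"dp": [-0.105, 0.437, 0.072], "turn": [0, 0, 0], "claw": 0.68},
])

```text
t: 8.92
ee_pos: [509.9, 100.3, 54.3]
orientation: [-1.561, -0.181, 0.184]
ft_force: [0.2, -4.3, 2.1]
width: 59.7
```

Run:
```python
from h import *
o=tool(); print(roller(grab('scene')))
```

```text
t 8.92 p [509.9 100.3  54.3] ramp [10.5  0.4] turn to go [-0.0007 -0.0008 -0.0001] F [ 0.22 -4.26  2.13] w 59.7
(array([5.15322447e+01, 5.78966956e+01, 5.52764864e-04]), array([-51.05933156,  41.40419368]), 513)
```

Request:
jog_arm([
  {"dp": [-0.007, 0.03, 0.005], "turn": [0, 0, 0], "claw": 0.68},
  {"dp": [-0.014, 0.06, 0.01], "turn": [0, 0, 0], "claw": 0.68},
  {"dp": [-0.021, 0.09, 0.015], "turn": [0, 0, 0], "claw": 0.68},
  {"dp": [-0.028, 0.12, 0.02], "turn": [0, 0, 0], "claw": 0.68},
  {"dp": [-0.035, 0.15, 0.025], "turn": [0, 0, 0], "claw": 0.68},
  {"dp": [-0.042, 0.18, 0.03], "turn": [0, 0, 0], "claw": 0.68},
  {"dp": [-0.049, 0.21, 0.035], "turn": [0, 0, 0], "claw": 0.68},
  {"dp": [-0.057, 0.24, 0.04], "turn": [0, 0, 0], "claw": 0.68},
  {"dp": [-0.064, 0.27, 0.045], "turn": [0, 0, 0], "claw": 0.68},
  {"dp": [-0.071, 0.3, 0.05], "turn": [0, 0, 0], "claw": 0.68},
  {"dp": [-0.078, 0.33, 0.05], "turn": [0, 0, 0], "claw": 0.68},
  {"dp": [-0.084, 0.355, 0.05], "turn": [0, 0, 0], "claw": 0.68},
])

```text
t: 9.97
ee_pos: [502.6, 129.7, 58.2]
orientation: [-1.56, -0.18, 0.184]
ft_force: [0.2, 0.3, -0.4]
width: 59.6
```

Run:
```python
from h import *
o=tool(); d=grab('scene'); print(roller(d)); cv2.imwrite('pics/scene5.png',cv2.resize(d['img'][150:300,190:390,::-1],(800,600)))
```

```text
t 9.97 p [502.6 129.7  58.2] ramp [40.8  0.7] turn to go [-0.0009 -0.001  -0.    ] F [ 0.24  0.26 -0.39] w 59.6
(array([8.22169984e+01, 6.18968505e+01, 2.41635525e-03]), array([-50.39662334,  42.32555213]), 537)
```

View pics/scene5.png

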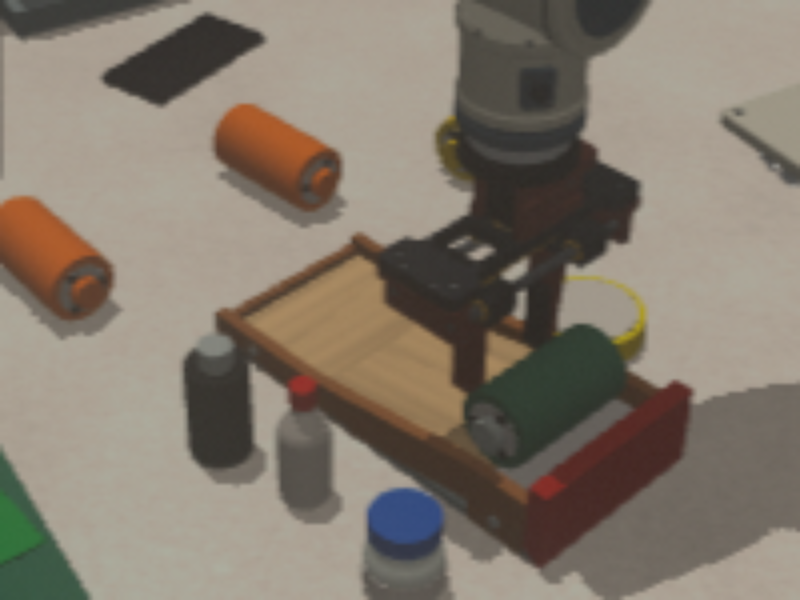

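The roller sits on the crest edge and the force has dropped off. A short gentle nudge should send it over.

Request:
jog_arm([
  {"dp": [-0.006, 0.024, 0], "turn": [0, 0, 0], "claw": 0.68},
  {"dp": [-0.012, 0.048, 0], "turn": [0, 0, 0], "claw": 0.68},
  {"dp": [-0.017, 0.072, 0], "turn": [0, 0, 0], "claw": 0.68},
  {"dp": [-0.023, 0.096, 0], "turn": [0, 0, 0], "claw": 0.68},
  {"dp": [-0.029, 0.12, 0], "turn": [0, 0, 0], "claw": 0.68},
  {"dp": [-0.029, 0.12, 0], "turn": [0, 0, 0], "claw": 0.68},
  {"dp": [-0.029, 0.12, 0], "turn": [0, 0, 0], "claw": 0.68},
])

```text
t: 10.6
ee_pos: [500.1, 139.7, 58.1]
orientation: [-1.56, -0.18, 0.185]
ft_force: [-0.7, 0.2, -0.4]
width: 59.9
```

Run:
```python
from h import *
o=tool(); d=grab('scene'); print(roller(d)); cv2.imwrite('pics/scene6.png',cv2.resize(d['img'][150:300,190:390,::-1],(800,600)))
```

```text
t 10.6 p [500.1 139.7  58.1] ramp [51.1  0.8] turn to go [-0.001  -0.0011 -0.0001] F [-0.71  0.23 -0.38] w 59.9
(array([1.01834031e+02, 5.48686359e+01, 4.21782012e-03]), array([-50.48430945,  41.17754611]), 515)
```

View pics/scene6.png

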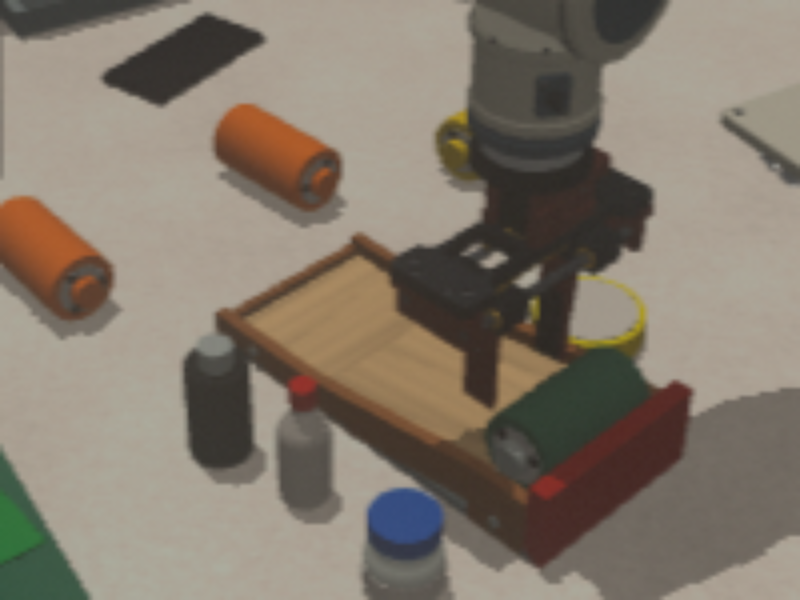

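The roller has dropped into the saddle against the stop, with z at about 55 mm. Backing away downhill first, then up.

Request:
jog_arm([
  {"dp": [0.03, -0.12, 0.02], "turn": [0, 0, 0], "claw": 0.68},
  {"dp": [0.06, -0.25, 0.05], "turn": [0, 0, 0], "claw": 0.68},
  {"dp": [0.12, -0.5, 0.2], "turn": [0, 0, 0], "claw": 0.68},
  {"dp": [0.18, -0.75, 0.5], "turn": [0, 0, 0], "claw": 0.68},
  {"dp": [0.18, -0.75, 0.9], "turn": [0, 0, 0], "claw": 0.68},
  {"dp": [0.18, -0.75, 0.9], "turn": [0, 0, 0], "claw": 0.68},
])

```text
t: 11.15
ee_pos: [518.1, 77.9, 134.9]
orientation: [-1.56, -0.184, 0.177]
ft_force: [0.7, -0.1, 0.5]
width: 59.6
```

Request:
jog_arm([
  {"dp": [0, -0.4, 0.2], "turn": [0, 0, 0], "claw": 0.68},
  {"dp": [0, -0.8, 0.5], "turn": [0, 0, 0], "claw": 0.68},
  {"dp": [0, -0.9, 0.9], "turn": [0, 0, 0], "claw": 0.68},
  {"dp": [0, -0.9, 0.9], "turn": [0, 0, 0], "claw": 0.68},
  {"dp": [0, -0.9, 0.9], "turn": [0, 0, 0], "claw": 0.68},
])

```text
t: 11.57
ee_pos: [519.2, 4.6, 208.5]
orientation: [-1.561, -0.186, 0.172]
ft_force: [-0.4, -1.3, -0.5]
width: 59.6
```

Request:
jog_arm([
  {"dp": [0, -0.4, 0], "turn": [0, 0, 0], "claw": 0.68},
  {"dp": [0, -0.8, 0], "turn": [0, 0, 0], "claw": 0.68},
  {"dp": [0, -0.9, 0], "turn": [0, 0, 0], "claw": 0.68},
  {"dp": [0, -0.9, 0], "turn": [0, 0, 0], "claw": 0.68},
  {"dp": [0, -0.9, 0], "turn": [0, 0, 0], "claw": 0.68},
  {"dp": [0, -0.9, 0], "turn": [0, 0, 0], "claw": 0.68},
])

```text
t: 12.07
ee_pos: [518.7, -66.4, 207.7]
orientation: [-1.56, -0.185, 0.173]
ft_force: [-0.3, 0.0, -0.2]
width: 59.9
```

Run:
```python
from h import *
o=tool(); print(abs(o['qvel']).max())
d=grab('scene'); print(roller(d)); e=grab('top'); print(roller(e))
cv2.imwrite('pics/end_s.png',cv2.resize(d['img'][...,::-1],(800,600)))
cv2.imwrite('pics/end_t.png',cv2.resize(e['img'][...,::-1],(800,600)))
```

```text
t 12.07 p [518.7 -66.4 207.7] ramp [-153.8   30.2] turn to go [-0.0014  0.0022  0.0013] F [-0.28  0.03 -0.2 ] w 59.9
0.010124746322696051
(array([ 1.02041041e+02,  5.48911966e+01, -2.13461767e-03]), array([-51.28617847,  43.06983238]), 534)
(array([ 1.00638264e+02,  5.55898312e+01, -5.98965277e-04]), array([-47.88932673,  47.40323049]), 847)
```

View pics/end_s.png

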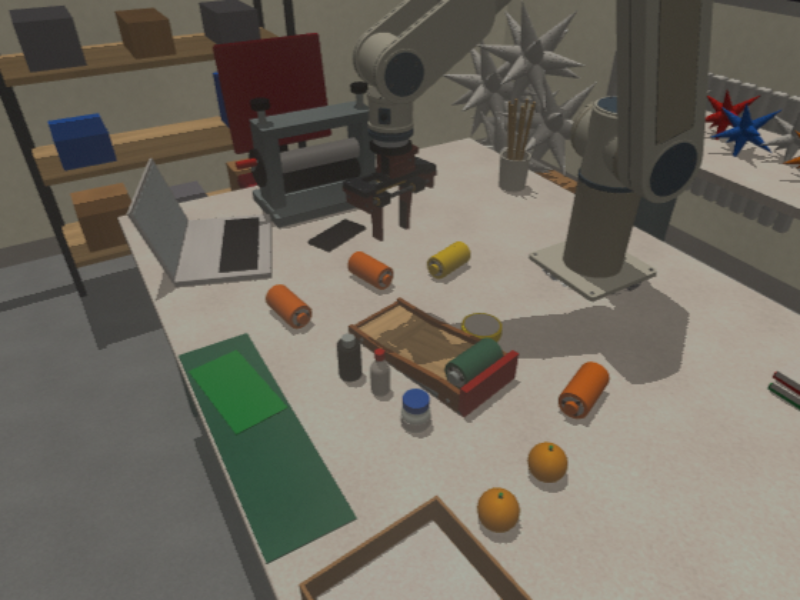

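View pics/end_t.png

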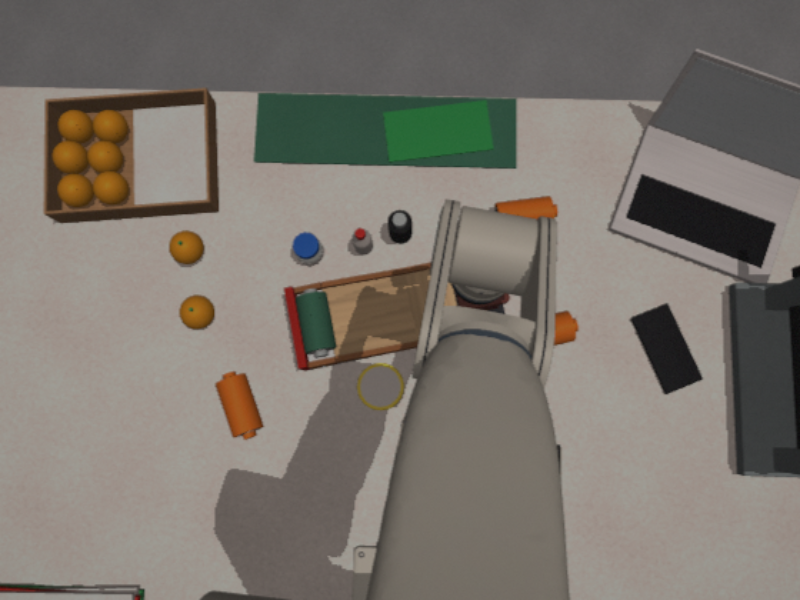

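The roller is seated against the stop at top-view (317,322). The spare, glue, jar, tin, both fruits and the phone are at the same pixels as at the start, and the arm is clear.

```bash
python3 -c "
from h import *
ctrl.close_job(); print(ctrl.get_obs()['t'])"
```

```text
the job is handed in; nothing more can be done
the job is handed in; nothing more can be done
```

I pushed the green roller up the ramp with both fingertips behind it, at about 36 mm/s and slower near the top. It dropped over the crest into the saddle against the red stop. I then backed away downhill and up, and handed the job in at about 12 s; it reports no verdict.

- **Roller position:** the final fit puts its centre at x ≈ 101 mm (top camera) or 102 mm (scene camera), and z ≈ 55–56 mm. The axle is within about 0.002 rad of square. The nominal seat is x = 99 mm; the 2–3 mm difference is about what the camera calibration allows, and it is inside the 94–105 mm limit.
- **Bystanders:** by eye, all seven are at the same pixels in the before and after pictures; I did not measure their positions in mm.
- **Forces:** the wrist force was about 4–5 N whenever I read it during the climb, and near zero once the arm was clear.
- **What went wrong:** at first my colour mask missed the shaded roller in the scene camera. I loosened it, and it worked from then on. The top camera was mostly blocked by the arm during the push, so I tracked the climb with the scene camera alone.

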